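# Third hand at the zellige table: hold a tamping block to a sprung fence

## Robot

A 6-joint arm with a two-finger parallel gripper is mounted at the origin on the work surface. World frame = base frame: x ahead of the robot, y to its left, z up, the work surface at z = 0. Lengths are in m, angles in degrees, forces in N, time in s.
With the tool pointing down it reaches from about 0.25 to 0.725 m from the base axis. Payload 9.7 kg.
Tool frame: the origin (TCP) lies on the centre line of the jaws, within the pads' length; the fingertips stand 19 mm ahead of it and the grasp point (between the pads) is the TCP; z points along the fingers, y is the direction in which the jaws open and shut (so a half turn about z gives the same grasp; the last joint's range is limited). The gripper opens to 85 mm and grips with 20 to 120 N. Pads are 22 mm wide; open, the fingers measure 114 mm over their backs; the gripper's body (76 mm by 85 mm) begins 54 mm behind the grasp point. The pads swing forward as they close: fully open they stand 13 mm farther back than shut.
Start: joints at [75.63, 4.979, 10.078, 95.1, 0, 90], TCP at [0.136, 0.533, 0.25] pointing down, gripper open.
Joint ranges: [-179.16, 179.16], [-48.56, 103.87], [-65.8, 70.77], [-126.05, 130.52], [-82.76, 87.17], [-180, 180]. Speed limits (degrees/s): [127.2, 127.2, 147.25, 180, 180, 180].

## Interface

Orientations are given as [roll, pitch, yaw] about the fixed x, y, z axes, in that order (R = Rz(yaw) Ry(pitch) Rx(roll)).
In Python, from workcell import bot gives the robot as it stands.
- The arm moves only by the tool servo_tool, never from a script. Its argument "motion" is a list that holds one entry, the list of rows, each a list of 6 numbers: the shift along the tool's x, y, z in mm, then the turn, a rotation vector about the tool's x, y, z in rad. A call has 1 to 5 rows; each row shifts and turns the commanded pose from where the row before left it, along the tool's axes as they then stand; what a row does not reach is not made up. A row lasts 1/10 s, in which the tool goes at most 50 mm and 8.59 degrees, less where a joint would pass 70% of its speed; a pose out of reach is approached as far as the arm can. A call is refused whole if a number of a shift passes 50 or a number of a turn 0.15, either way. A call with a gripper value outside its range is refused whole. "gripper" is the finger opening in mm, from 0 to 85.4, set as the call begins (left out, the last holds). The fingers move at their own pace and stop on an object; "newtons" is the grip in N (left out, the last holds). Time passes only in rows, so rows that do not move let the fingers close. It gives the time, the measured TCP pose, the force and the opening at its end, in the units of the state.
- bot.get_obs(): the state, without advancing time (a new reading comes with each control period).
- bot.camera(name): name is "scene" or "top"; returns a dict with "color" (420x560x3 uint8, red, green, blue), "fx", "fy", "cx", "cy" (pixels), "R" (3x3) and "t" (3): a world point X has camera coordinates R X + t. Camera axes: x right, y down, z forward; pixel columns grow to the right and rows downward; lengths in m; the calibration is good to about 2 mm. A picture is of the moment at which its call begins. There is no depth.
- bot.job_done(): hands the job in, once; it reports no verdict.
Trained networks look in a picture, given as the dict that the camera call returned (one of the last four; its "shot" number tells which), for a name from the list of things; names that differ only in an ending like _2 or _b are one class to them, and where a whole thing is asked for, a point or a joint stands for the part that bears it (a point fixed in the world has none). Each returns a list of dicts, best first, with "confidence" (0 to 1); they miss things now and then, are a little off and sometimes report something else, mostly with a low value. They report only what shows in the picture. A call takes as long as a camera call. They do not tell look-alikes from the thing itself.
- bot.look_for(picture, label): "rect" ([left, top, width, height] in pixels, round what is visible of it).
The state is a dict: "time": time; "q": joint angles; "qd": joint speeds; "joint_efforts": joint torques, N m; "ee_pos": TCP position; "tcp_rot": TCP orientation; "wrist_force": force on the tool from outside, world axes, zero at the start; "torque": the same for the moment, N m; "opening": finger opening in m.
Only numpy, scipy, OpenCV 4.12 (cv2) and the standard library are available. Lean on these libraries where they do the work, as an engineer would, in place of code of your own. Each camera call takes 0.05 s, during which the arm holds its last target.

## Task

Slide the stop by its orange knob along the fence until its white line points at the red mark. Then bring the cedar tamping block to the sprung fence, brass nose squarely against the fence, flat on the table and with its left side (seen from the robot) up against the stop's tongue, and press gently until the gauge needle stands in the middle of the green zone (about 10 N), never driving the fence to the end of its travel. Finish while holding the block there with that steady push, ready for me to pin its brass shoe, and leave the other tiles and tools where they lie.

Things in the scene. Friction and masses are not known exactly. Their poses are not given: they have to be found in the camera images.
- fixture: Fixed aluminium rail 90 x 320 (x, y), top 46 above the table, begins at x = 44; before it a sprung wooden fence face 310 long, 12 thick, 4 to 42 above the table; a stop on a track on top. +x: pressing direction, away from the robot into the fence; +y: along the fence to the robot's left. Yaw varies. Origin: on the table, middle of the face's front plane at rest. Table before it is clear.
- face (a joint): How far the fence face is pushed back in the fixture's +x (m): 0 at rest, end of travel 0.032; springs back with 600 N/m (10 N at 0.017). Gauge on top of the rail's right end (fixture y = -137): a black needle bar on the face moves over a fixed white / green / red scale, green from 0.012 to 0.022, red beyond.
- stop (a joint): Position of the stop along its track (m), 0 to 0.18, growing in +y of the fixture: the stop's centre line (knob, white line, tongue) lies at fixture y = -0.060 + value. It slides with about 4 N of friction and stays where it is left.
- stop_knob (a point): Centre of the top of the stop's orange knob: a post 22 (x) x 20 (y) x 38 tall, from 62 to 100 above the table, at fixture x = 85, on the stop's centre line, standing on a black carriage 50 x 40. Axes as the fixture's.
- stop_tongue (a point): Centre of the right-hand (-y) face of the stop's steel tongue, 20 above the table. The tongue hangs before the fence: 12 thick in y (this face is 6 right of the stop's centre line), fixture x from -40 to -2, 8 to 56 above the table; a bridge over the fence, top 62 above the table, joins it to the carriage. Axes as the fixture's.
- mark: Small red arrow mark on top of the rail behind the carriage, 22 x 16 x 6. Axes as the fixture's; its origin (underside centre) gives the fixture y at which the stop's white line must stand.
- block: Loose cedar tamping block, about 0.35 kg: foot 90 x 64 x 22 (x, y, z) with a brass shoe on its +x end (the nose, with dark pin dots on top), and an upright dark grip on top: 58 long in x (from x = -41 to 17), 20 thick in y (centred), from 22 to 62 above the table. Origin: centre of the foot's underside; +x towards the nose, z up.
- block_nose (a point): Middle of the flat brass nose face: 45 ahead (+x) of the block's origin, 11 above its underside. Axes as the block's.
- star1: loose eight-pointed cobalt-glazed star tile, 70 across the points, 11 thick; bystander. Origin: centre of underside.
- star2: loose eight-pointed cobalt-glazed star tile, 70 across the points, 11 thick; bystander. Origin: centre of underside.
- star3: loose eight-pointed cobalt-glazed star tile, 70 across the points, 11 thick; bystander. Origin: centre of underside.
- star4: loose eight-pointed cobalt-glazed star tile, 70 across the points, 11 thick; bystander. Origin: centre of underside.
- octagon: Loose chipped white octagon tile, 70 across, 11 thick; bystander. Origin: centre of underside.
- nippers: Loose brass tile nippers lying flat, 150 long, 65 wide, 14 tall; bystander. Origin: at the pivot, on the table; handles to -x.
- mallet: Loose squat terracotta mallet head, 62 diameter, 52 tall, standing; bystander. Origin: centre of underside.
There are look-alikes about, which are no part of the job. There is more than one size of the block; the one meant has the size given above.

How it is judged (in metres and radians):
On the way:
1. the stop's white line stands at the red mark (within 5 mm), at rest (y of stop_knob in the frame of mark between -0.005 and 0.005 m and velocity of joint stop between -0.01 and 0.01 m/s), for 0.3 s.
At the end, for the whole second after the job is handed in: Robot still holding: stop within 5 mm of the red mark; block flat on the table (5 mm, 0.08 rad), nose square to the fence (0.08 rad), left side within 6 mm of the tongue, pushing the fence back 12 to 22 mm (needle in the green, 7 to 13 N), at rest (y of stop_knob in the frame of mark between -0.005 and 0.005 m and value of joint face between 0.012 and 0.022 m and contact force between block and fixture between 6 and 20 N and contact force between any of the fingers, the arm and block above 3 N and x of block_nose in the frame of fixture between 0.008 and 0.026 m and angle between the x axis of block and the x axis of fixture, either way round below 0.08 rad and y of block_nose in the frame of stop_tongue between -0.038 and -0.028 m and height (world z) of block below 0.005 m and angle between block's own z axis and vertical below 0.08 rad and linear speed of block below 0.01 m/s); the arm keeps its last pose, push and grip.
It fails at once if the sprung fence is driven to the end of its travel (beyond 29 mm) (value of joint face above 0.029 m).
It fails at once if another tile or tool is disturbed (moved over 20 mm) (distance of any of star1, star2, star3, star4, octagon, nippers, mallet from where it was at the start of the episode above 0.02 m).
It also fails if it takes over 51 s, if anything falls off the work surface, if the arm or the gripper's body presses on something with over 40 N, if the wrist force passes 120 N, or if a joint passes its speed limit or range.

## Working session

There is one attempt and no reset: what is moved stays moved. The work goes in short steps, Python scripts to look and compute and a tool call to move; the robot and the scene stay as the last step left them, time stands still between calls to the robot, and variables do not carry over. Pictures are saved under pics/ and viewed, and the job is handed in when it is done.

Besides the shell and the picture viewer there is one more tool, called after "Call:" in YAML: its name, and indented under it one key for each argument. servo_tool: Moves the arm, as the interface text tells. Its arguments: {"type":"object","properties":{"motion":{"type":"array","items":{"type":"array","items":{"type":"array","items":{"type":"number"}}}},"gripper":{"type":"number"},"newtons":{"type":"number"}},"required":["motion"]}

```bash
ls; mkdir -p pics
cat > h.py <<'E'
import numpy as np, cv2
from workcell import bot
def snap(n,tag):
    p=bot.camera(n); cv2.imwrite(f'pics/{tag}.png',p['color'][:,:,::-1]); return p
def ray(p,u,v,z):
    d=np.array([(u-p['cx'])/p['fx'],(v-p['cy'])/p['fy'],1.]); R=np.array(p['R']);t=np.array(p['t'])
    c=-R.T@t; w=R.T@d; return c+w*(z-c[2])/w[2]
def proj(p,X):
    c=np.array(p['R'])@np.array(X)+np.array(p['t']); return p['fx']*c[0]/c[2]+p['cx'],p['fy']*c[1]/c[2]+p['cy']
E
python3 - <<'E'
from h import *
for n in('top','scene'):
    p=snap(n,n+'0'); print(n,p['fx'],np.round(-np.array(p['R']).T@p['t'],3),np.round(p['R'],2).tolist())
    for l in ['fixture','stop_knob','stop_tongue','mark','block','block_nose','mallet','nippers','octagon','star1']:
        print(l,[(np.round(d['rect']).tolist(),round(d['confidence'],2)) for d in bot.look_for(p,l)][:4])
print(bot.get_obs())
E
```

```text
pics
top 491.32685809135535 [ 0.19  -0.072  1.619] [[0.05, -1.0, 0.01], [-0.98, -0.05, -0.21], [0.21, 0.0, -0.98]]
fixture [([204.0, 163.0, 102.0, 58.0], 0.88)]
stop_knob [([259.0, 174.0, 12.0, 46.0], 0.57), ([124.0, 180.0, 19.0, 21.0], 0.5)]
stop_tongue [([124.0, 241.0, 20.0, 22.0], 0.18)]
mark [([354.0, 175.0, 40.0, 32.0], 0.69)]
block [([409.0, 278.0, 43.0, 38.0], 0.97), ([318.0, 275.0, 48.0, 41.0], 0.93)]
block_nose [([344.0, 234.0, 21.0, 27.0], 0.88), ([323.0, 274.0, 40.0, 44.0], 0.7), ([404.0, 280.0, 52.0, 35.0], 0.68)]
mallet [([157.0, 164.0, 19.0, 17.0], 0.71)]
nippers [([351.0, 172.0, 41.0, 35.0], 0.58), ([128.0, 243.0, 16.0, 14.0], 0.58), ([200.0, 166.0, 106.0, 56.0], 0.53)]
octagon []
star1 [([166.0, 232.0, 15.0, 17.0], 0.64), ([123.0, 183.0, 18.0, 19.0], 0.63), ([151.0, 206.0, 18.0, 21.0], 0.61), ([128.0, 240.0, 17.0, 20.0], 0.49)]
scene 467.4320069241936 [ 1.181 -0.139  1.204] [[0.11, 0.99, -0.01], [0.84, -0.1, -0.53], [-0.53, 0.05, -0.85]]
fixture []
stop_knob [([300.0, 230.0, 18.0, 49.0], 0.62)]
stop_tongue [([297.0, 227.0, 29.0, 55.0], 0.66), ([263.0, 229.0, 106.0, 38
[... 659 characters left out ...]
, 22.0, 23.0], 0.66), ([226.0, 276.0, 29.0, 26.0], 0.6)]
{'time': 1.1, 'q': array([7.56288475e+01, 4.97803738e+00, 1.00794950e+01, 9.51018384e+01,
       9.46256414e-04, 9.00004827e+01]), 'qd': array([-0.09782529, -0.09431831, -0.0285938 , -0.00196994, -0.00125997,
       -0.03761771]), 'joint_efforts': array([ 1.96086057e-04, -5.20117092e+01,  4.64857757e+01,  1.99161484e-03,
        3.09130633e-05, -3.71702136e-07]), 'ee_pos': array([0.13650345, 0.53277698, 0.2503039 ]), 'tcp_rot': array([-1.79999619e+02, -9.46253206e-04,  1.65628365e+02]), 'wrist_force': array([-0.85231957,  0.18632029,  0.35399918]), 'torque': array([-0.00492368, -0.01597414, -0.02361152]), 'opening': 0.0854978292614958}
```

Run:
```python
import cv2
a=cv2.imread('pics/top0.png'); cv2.imwrite('pics/top0z.png',cv2.resize(a[150:350,110:470],(0,0),fx=2.2,fy=2.2,interpolation=2))
a=cv2.imread('pics/top0.png'); cv2.imwrite('pics/top0f.png',cv2.resize(a[155:235,195:315],(0,0),fx=6.5,fy=6.5,interpolation=2))
a=cv2.imread('pics/top0.png'); cv2.imwrite('pics/top0b.png',cv2.resize(a[225:325,310:460],(0,0),fx=5.2,fy=5.2,interpolation=2))
a=cv2.imread('pics/scene0.png'); cv2.imwrite('pics/scene0z.png',cv2.resize(a[140:340,80:480],(0,0),fx=2,fy=2,interpolation=2))
```

```text
(no output)
```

View pics/top0z.png

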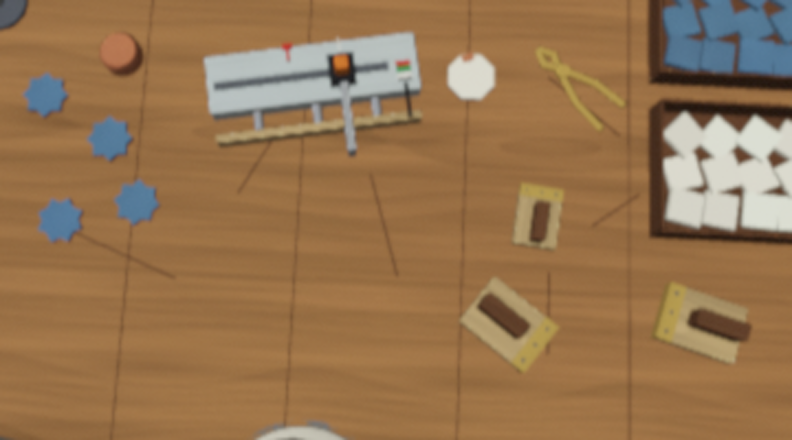

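View pics/top0f.png

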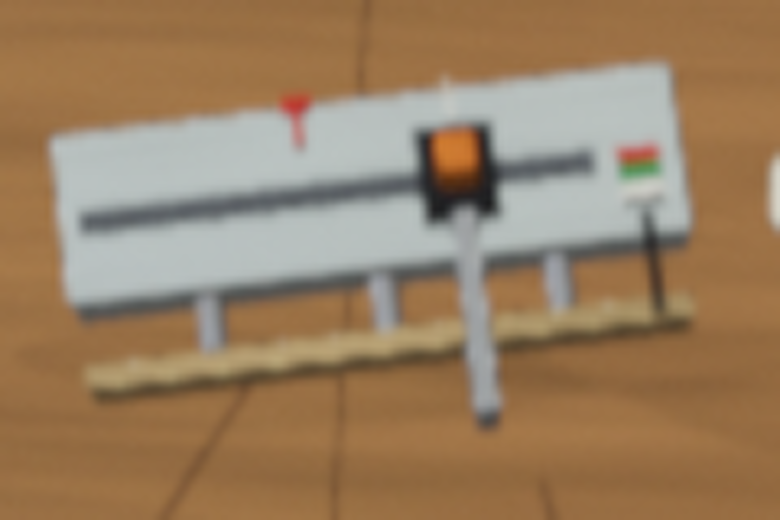

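View pics/top0b.png

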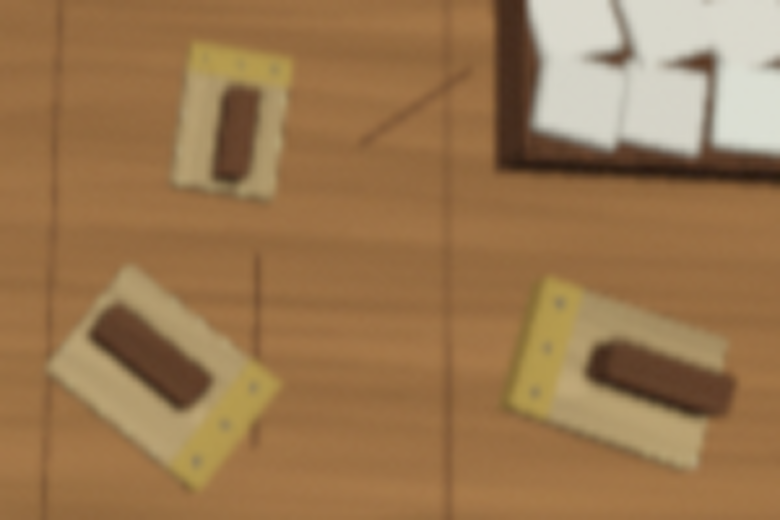

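View pics/scene0z.png

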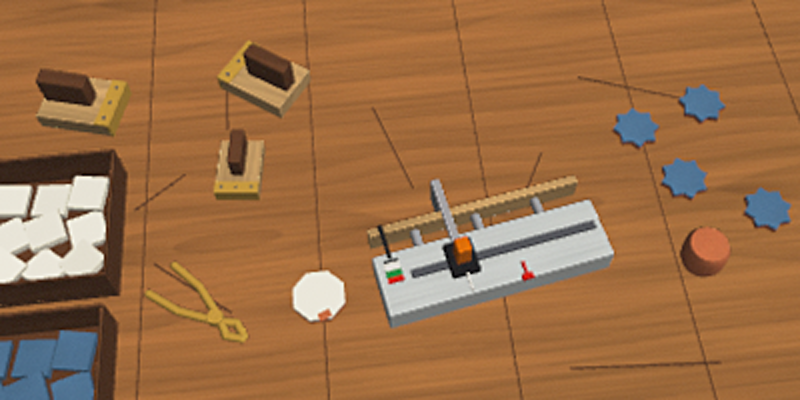

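```bash
cat > m.py <<'E'
from h import *
from scipy.optimize import least_squares
p=bot.camera('top'); s=bot.camera('scene')
def un(X,z,o): return ((X[0]+.5)/z-.5+o[0],(X[1]+.5)/z-.5+o[1])
F=lambda X:un(X,6.5,(195,155)); B=lambda X:un(X,5.2,(310,225)); S=lambda X:un(X,2,(80,140))
def fitc(obs):
    def f(v):
        c,sn=np.cos(v[2]),np.sin(v[2]); r=[]
        for cam,uv,X in obs:
            w=[v[0]+c*X[0]-sn*X[1],v[1]+sn*X[0]+c*X[1],X[2]]
            a=proj(cam,w); r+=[a[0]-uv[0],a[1]-uv[1]]
        return r
    q=least_squares(f,[.5,0,0],loss='soft_l1'); return q.x,np.round(q.fun,1)
m=1e-3
top=[(p,F(a),np.array(b)*m) for a,b in [((50,138),(134,160,46)),((668,64),(134,-160,46)),((688,232),(44,-160,46)),((72,305),(44,160,46)),((86,372),(12,155,42)),((690,298),(12,-155,42))]]
sc=[(s,S(a),np.array(b)*m) for a,b in [((390,322),(134,-160,46)),((613,260),(134,160,46)),((592,202),(44,160,46)),((374,260),(44,-160,46))]]
for nm,o in (('top',top),('sc',sc),('both',top+sc)):
    v,r=fitc(o); print(nm,v[:2],np.degrees(v[2]),r.tolist())
c,sn=np.cos(v[2]),np.sin(v[2]); R2=np.array([[c,-sn],[sn,c]])
tf=lambda w:R2.T@(w[:2]-v[:2])
for nm,w in (('knob top',ray(p,*F((455,142)),.1)),('mark top view',ray(p,*F((297,120)),.052)),('markscene',ray(s,*S((527,270)),.052)),('knobsc',ray(s,*S((463,241)),.1)),('tongue end',ray(p,*F((486,408)),.056))):
    print(nm,np.round(w,4),np.round(tf(w),4))
for nm,cs in (('left',[(130,265),(48,368),(195,490),(283,380)]),('right',[(727,340),(693,468),(505,405),(545,275)]),('small',[(272,198),(172,185),(192,42),(293,58)])):
    W=[ray(p,*B(q),.022)[:2] for q in cs]; W=np.array(W)
    L=[np.linalg.norm(W[i]-W[(i+1)%4]) for i in range(4)]
    print(nm,'mean',W.mean(0).round(4),'edges',np.round(L,4),'nose dir',np.degrees(np.arctan2(*((W[2]+W[3]-W[0]-W[1])[::-1]))).round(1))
np.save('fix.npy',v)
E
python3 m.py
```

```text
top [0.54924455 0.00271311] 9.98669751614788 [0.0, 0.1, 0.1, 0.1, 0.7, 0.0, -0.8, 0.4, -0.3, -0.4, 0.2, -0.3]
sc [0.55748762 0.00520089] 9.78106922781566 [-0.2, -0.5, 1.8, -0.6, -0.1, 0.5, -0.9, 0.5]
both [0.55242111 0.00361767] 10.017519405129963 [-0.2, -0.8, -0.1, -0.8, 0.5, -0.9, -1.0, -0.5, -0.5, -1.3, -0.1, -1.3, -0.7, -2.1, 1.0, -2.5, -1.0, -1.2, -1.5, -0.9]
knob top [ 0.6458 -0.0254  0.1   ] [ 0.087  -0.0448]
mark top view [0.6679 0.0574 0.052 ] [0.123  0.0329]
markscene [0.6677 0.0608 0.052 ] [0.1234 0.0362]
knobsc [ 0.6385 -0.0237  0.1   ] [ 0.08   -0.0419]
tongue end [ 0.5215 -0.0468  0.056 ] [-0.0392 -0.0443]
left mean [ 0.2795 -0.29  ] edges [0.0824 0.1155 0.0873 0.1168] nose dir -125.8
right mean [ 0.2955 -0.5706] edges [0.0824 0.1198 0.0852 0.1179] nose dir 73.5
small mean [ 0.4407 -0.3299] edges [0.0631 0.0925 0.0647 0.0906] nose dir -7.3
```

```bash
cat > plan.py <<'E'
from h import *
from scipy.spatial.transform import Rotation as Ro
def plan(x,y,z,yaw,n,start=None):
    o=bot.get_obs(); P=np.array(o['ee_pos']); R=Ro.from_euler('xyz',o['tcp_rot'],degrees=True)
    if start is not None: P=np.array(start[:3]);R=Ro.from_euler('xyz',[180,0,start[3]],degrees=True)
    T=Ro.from_euler('xyz',[180,0,yaw],degrees=True); d=(np.array([x,y,z])-P)/n
    w=(R.inv()*T).as_rotvec()/n
    rows=[]
    for i in range(n):
        rows.append(np.round(np.r_[R.inv().apply(d)*1e3,w],3)); R=R*Ro.from_rotvec(w)
    for i in range(0,n,5): print([[float(round(a,1)) for a in r[:3]]+[float(a) for a in r[3:]] for r in rows[i:i+5]])
def st():
    o=bot.get_obs(); print(round(o['time'],2),o['ee_pos'].round(4),o['tcp_rot'].round(2),o['wrist_force'].round(1),round(o['opening']*1e3,1),o['q'].round(0))
E
python3 -c "
from plan import *
plan(.643,-.0245,.15,190,18)"
```

```text
[[-34.9, -23.0, 5.6, -0.0, -0.0, -0.024], [-34.4, -23.8, 5.6, -0.0, -0.0, -0.024], [-33.8, -24.6, 5.6, -0.0, -0.0, -0.024], [-33.2, -25.4, 5.6, -0.0, -0.0, -0.024], [-32.6, -26.2, 5.6, -0.0, -0.0, -0.024]]
[[-32.0, -27.0, 5.6, -0.0, -0.0, -0.024], [-31.3, -27.7, 5.6, -0.0, -0.0, -0.024], [-30.7, -28.4, 5.6, -0.0, -0.0, -0.024], [-30.0, -29.2, 5.6, -0.0, -0.0, -0.024], [-29.3, -29.9, 5.6, -0.0, -0.0, -0.024]]
[[-28.6, -30.5, 5.6, -0.0, -0.0, -0.024], [-27.9, -31.2, 5.6, -0.0, -0.0, -0.024], [-27.1, -31.9, 5.6, -0.0, -0.0, -0.024], [-26.4, -32.5, 5.6, -0.0, -0.0, -0.024], [-25.6, -33.1, 5.6, -0.0, -0.0, -0.024]]
[[-24.8, -33.7, 5.6, -0.0, -0.0, -0.024], [-24.0, -34.3, 5.6, -0.0, -0.0, -0.024], [-23.2, -34.8, 5.6, -0.0, -0.0, -0.024]]
```

Call:
servo_tool:
  motion:
    - [[-34.9, -23, 5.6, 0, 0, -0.024], [-34.4, -23.8, 5.6, 0, 0, -0.024], [-33.8, -24.6, 5.6, 0, 0, -0.024], [-33.2, -25.4, 5.6, 0, 0, -0.024], [-32.6, -26.2, 5.6, 0, 0, -0.024]]

```text
time: 1.7
ee_pos: [0.278, 0.3769, 0.2222]
tcp_rot: [180.0, 0.0, 172.6]
wrist_force: [-0.0, 1.1, -0.1]
opening: 0.0856
```

Call:
servo_tool:
  motion:
    - [[-32, -27, 5.6, 0, 0, -0.024], [-31.3, -27.7, 5.6, 0, 0, -0.024], [-30.7, -28.4, 5.6, 0, 0, -0.024], [-30, -29.2, 5.6, 0, 0, -0.024], [-29.3, -29.9, 5.6, 0, 0, -0.024]]

```text
time: 2.2
ee_pos: [0.4193, 0.2223, 0.1943]
tcp_rot: [180.0, 0.0, 179.4]
wrist_force: [0.2, 1.0, -0.2]
opening: 0.0855
```

Call:
servo_tool:
  motion:
    - [[-28.6, -30.5, 5.6, 0, 0, -0.024], [-27.9, -31.2, 5.6, 0, 0, -0.024], [-27.1, -31.9, 5.6, 0, 0, -0.024], [-26.4, -32.5, 5.6, 0, 0, -0.024], [-25.6, -33.1, 5.6, 0, 0, -0.024]]

```text
time: 2.7
ee_pos: [0.5609, 0.068, 0.1661]
tcp_rot: [180.0, 0.0, -173.7]
wrist_force: [-0.2, 1.0, -0.6]
opening: 0.0854
```

Call:
servo_tool:
  motion:
    - [[-24.8, -33.7, 5.6, 0, 0, -0.024], [-24, -34.3, 5.6, 0, 0, -0.024], [-23.2, -34.8, 5.6, 0, 0, -0.024], [0, 0, 0, 0, 0, 0]]

```text
time: 3.1
ee_pos: [0.6466, -0.0263, 0.1468]
tcp_rot: [-180.0, -0.1, -169.8]
wrist_force: [-1.4, 0.4, -0.5]
opening: 0.0857
```

```bash
python3 -c "
from plan import *
st(); plan(.643,-.0245,.089,190,2)"
```

```text
3.1 [ 0.6466 -0.0263  0.1468] [-1.7998e+02 -1.3000e-01 -1.6978e+02] [-1.4  0.4 -0.5] 85.7 [ -2.  18.  13.  86.  -0. -13.]
[[1.5, 1.2, 28.9, -0.0, -0.001, 0.002], [1.6, 1.2, 28.9, -0.0, -0.001, 0.002]]
```

Call:
servo_tool:
  motion:
    - [[1, 0.5, 20, 0, 0, 0], [1, 0.5, 20, 0, 0, 0], [0, 0, 17, 0, 0, 0], [0, 0, 0, 0, 0, 0]]

```text
time: 3.5
ee_pos: [0.6412, -0.0217, 0.0899]
tcp_rot: [179.9, -0.2, -169.6]
wrist_force: [-0.8, -0.1, -0.6]
opening: 0.0855
```

Call:
servo_tool:
  motion:
    - [[0, 0, 0, 0, 0, 0], [0, 0, 0, 0, 0, 0], [0, 0, 0, 0, 0, 0], [0, 0, 0, 0, 0, 0], [0, 0, 0, 0, 0, 0]]
  gripper: 0
  newtons: 30

```text
time: 4.0
ee_pos: [0.6431, -0.0224, 0.0934]
tcp_rot: [-180.0, 0.1, -169.6]
wrist_force: [0.2, -1.8, 3.0]
opening: 0.0192
```

Call:
servo_tool:
  motion:
    - [[0, 0, 0, 0, 0, 0], [0, 0, 0, 0, 0, 0]]

```text
time: 4.2
ee_pos: [0.6431, -0.0224, 0.0934]
tcp_rot: [-180.0, 0.1, -169.6]
wrist_force: [-0.6, -1.9, 7.0]
opening: 0.0194
```

```bash
python3 -c "
from plan import *
st(); p=snap('top','t1'); s=snap('scene','s1')
a=cv2.imread('pics/t1.png'); cv2.imwrite('pics/t1f.png',cv2.resize(a[155:235,195:315],(0,0),fx=6.5,fy=6.5,interpolation=2))
a=cv2.imread('pics/s1.png'); cv2.imwrite('pics/s1f.png',cv2.resize(a[210:310,255:395],(0,0),fx=5.5,fy=5.5,interpolation=2))
"
```

```text
4.2 [ 0.6431 -0.0224  0.0934] [-1.7996e+02  8.0000e-02 -1.6964e+02] [-0.6 -1.9  7. ] 19.4 [ -2.  17.   7.  80.  -0. -12.]
```

View pics/t1f.png

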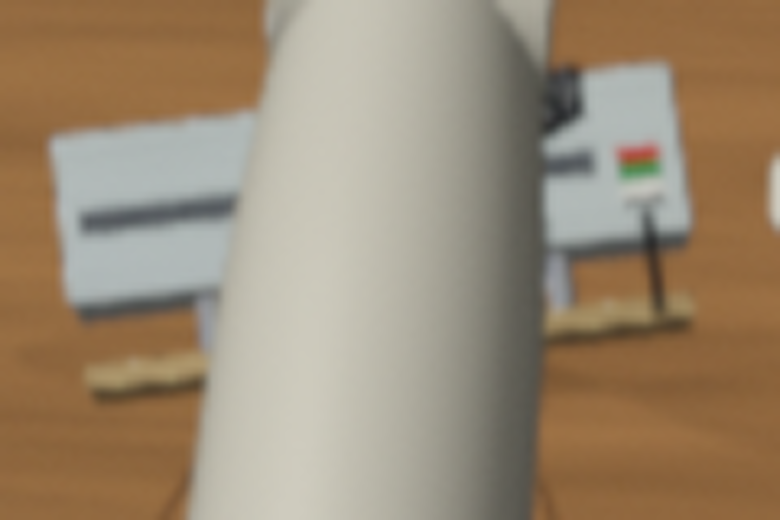

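View pics/s1f.png

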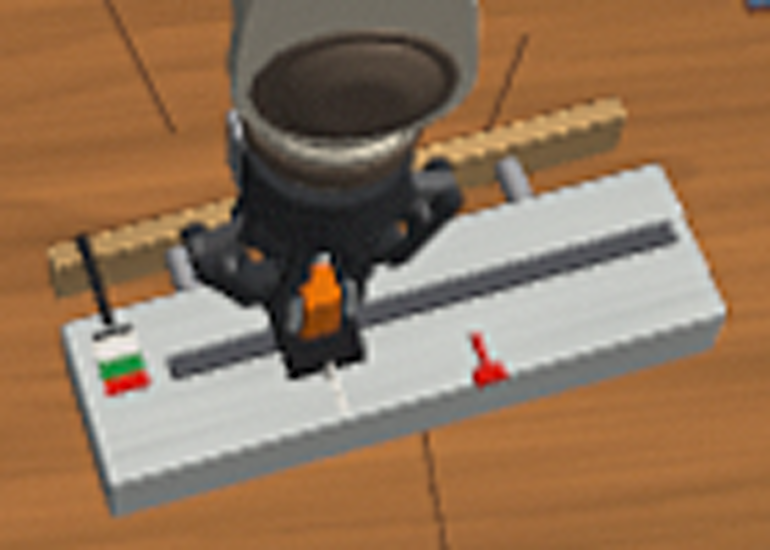

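```bash
cat > m2.py <<'E'
from h import *
from scipy.optimize import least_squares
import pickle
p=bot.camera('top'); s=bot.camera('scene')
pickle.dump((p,s),open('cams.pkl','wb'))
def un(X,z,o): return ((X[0]+.5)/z-.5+o[0],(X[1]+.5)/z-.5+o[1])
F=lambda X:un(X,6.5,(195,155)); S=lambda X:un(X,5.5,(255,210))
m=1e-3
def fitc(obs):
    def f(v):
        c,sn=np.cos(v[2]),np.sin(v[2]); r=[]
        for cam,uv,X in obs:
            a=proj(cam,[v[0]+c*X[0]-sn*X[1],v[1]+sn*X[0]+c*X[1],X[2]]); r+=[a[0]-uv[0],a[1]-uv[1]]
        return r
    q=least_squares(f,[.5,0,0]); return q.x,np.round(q.fun,1)
top=[(p,F(a),np.array(b)*m) for a,b in [((50,138),(134,160,46)),((668,64),(134,-160,46)),((688,232),(44,-160,46)),((72,305),(44,160,46)),((86,372),(12,155,42)),((690,298),(12,-155,42))]]
sc=[(s,S(a),np.array(b)*m) for a,b in [((113,487),(134,-160,46)),((727,312),(134,160,46)),((658,167),(44,160,46)),((65,325),(44,-160,46))]]
for nm,o in (('top',top),('sc',sc),('both',top+sc)):
    v,r=fitc(o); print(nm,v[:2].round(4),np.degrees(v[2]).round(2),r.tolist())
    c,sn=np.cos(v[2]),np.sin(v[2]); R2=np.array([[c,-sn],[sn,c]])
    tf=lambda w:(R2.T@(np.array(w)[:2]-v[:2])).round(4)
    print(' tcp',tf(bot.get_obs()['ee_pos']))
    for nm,w in (('lineA',ray(s,*S((333,370)),.048)),('lineB',ray(s,*S((346,412)),.048)),('markTip',ray(s,*S((477,338)),.052)),('markB',ray(s,*S((490,380)),.052)),('markTopview',ray(p,*F((297,120)),.052)),('lineTop',ray(p,*F((447,95)),.048))): print('  ',nm,tf(w))
E
python3 m2.py
```

```text
top [0.5492 0.0027] 9.99 [0.0, 0.1, 0.1, 0.1, 0.7, 0.0, -0.8, 0.4, -0.3, -0.4, 0.2, -0.3]
 tcp [ 0.0881 -0.041 ]
   lineA [ 0.1095 -0.037 ]
   lineB [ 0.1324 -0.0379]
   markTip [0.1149 0.0354]
   markB [0.1379 0.0338]
   markTopview [0.1263 0.0333]
   lineTop [ 0.1313 -0.0445]
sc [0.5515 0.0043] 10.31 [-0.5, 0.3, 0.7, 0.3, 0.6, -1.0, -0.8, 0.1]
 tcp [ 0.0854 -0.0426]
   lineA [ 0.1068 -0.0388]
   lineB [ 0.1297 -0.0398]
   markTip [0.1127 0.0336]
   markB [0.1356 0.0319]
   markTopview [0.124  0.0314]
   lineTop [ 0.1286 -0.0464]
both [0.5503 0.0035] 10.16 [-0.3, -0.1, -0.2, -0.3, 0.4, -0.4, -1.0, 0.3, -0.5, -0.6, -0.1, -0.8, -1.0, -0.1, 0.3, 0.1, 0.3, -1.1, -1.2, -0.4]
 tcp [ 0.0868 -0.0419]
   lineA [ 0.1082 -0.0379]
   lineB [ 0.1311 -0.0389]
   markTip [0.1138 0.0344]
   markB [0.1367 0.0328]
   markTopview [0.1252 0.0323]
   lineTop [ 0.13   -0.0455]
```

Call:
servo_tool:
  motion:
    - [[0, 4, -2, 0, 0, 0], [0, 11, 0, 0, 0, 0], [0, 14, 0, 0, 0, 0], [0, 14, 0, 0, 0, 0], [0, 12, 0, 0, 0, 0]]

```text
time: 4.9
ee_pos: [0.6333, 0.0321, 0.0935]
tcp_rot: [-179.9, 0.0, -169.6]
wrist_force: [8.3, -4.0, -7.2]
opening: 0.0198
```

Call:
servo_tool:
  motion:
    - [[0, 10, 0, 0, 0, 0], [0, 7, 0, 0, 0, 0], [0, 0, 0, 0, 0, 0], [0, 0, 0, 0, 0, 0]]

```text
time: 5.3
ee_pos: [0.6302, 0.0498, 0.0935]
tcp_rot: [179.9, 0.0, -169.6]
wrist_force: [5.1, 4.9, -6.0]
opening: 0.0197
```

```bash
python3 -c "
from plan import *
st(); s=snap('scene','s2')
a=cv2.imread('pics/s2.png'); cv2.imwrite('pics/s2f.png',cv2.resize(a[240:290,300:370],(0,0),fx=11,fy=11,interpolation=2))
"
```

```text
5.3 [0.6302 0.0498 0.0935] [ 1.7992e+02  3.0000e-02 -1.6958e+02] [ 5.1  4.9 -6. ] 19.7 [ 4. 16.  5. 79.  0. -6.]
```

View pics/s2f.png

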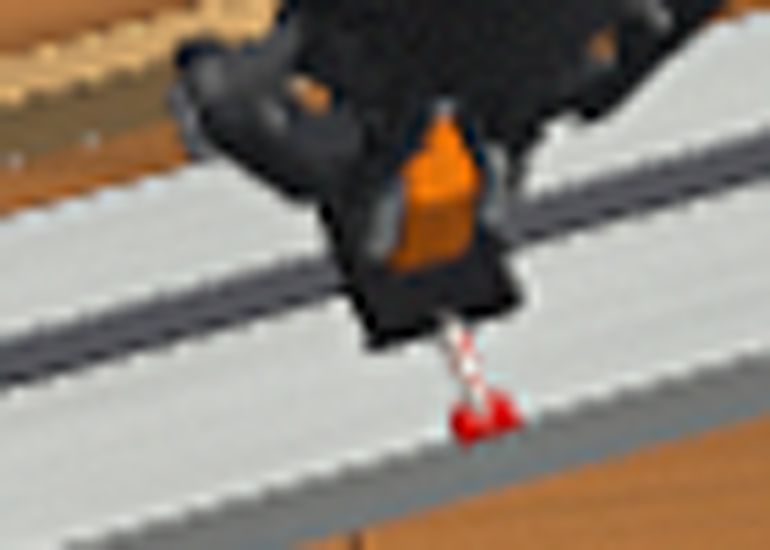

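Call:
servo_tool:
  motion:
    - [[0, 0, 0, 0, 0, 0], [0, 0, 0, 0, 0, 0], [0, 0, 0, 0, 0, 0]]
  gripper: 60

```text
time: 5.65
ee_pos: [0.6296, 0.0487, 0.0945]
tcp_rot: [180.0, -0.0, -169.6]
wrist_force: [-0.5, -0.1, -0.1]
opening: 0.0598
```

Call:
servo_tool:
  motion:
    - [[0, 0, -20, 0, 0, 0], [0, 0, -35, 0, 0, 0]]

```text
time: 5.85
ee_pos: [0.6284, 0.0485, 0.1476]
tcp_rot: [180.0, -0.3, -169.6]
wrist_force: [0.2, -0.2, 0.2]
opening: 0.0599
```

```bash
python3 -c "
from plan import *
st(); plan(.429,-.3285,.13,172.7,10)"
```

```text
5.85 [0.6284 0.0485 0.1476] [ 179.97   -0.28 -169.63] [ 0.2 -0.2  0.2] 59.9 [ 4. 15. 11. 86.  0. -6.]
[[26.4, -33.5, 1.9, -0.0, -0.0, 0.031], [25.3, -34.3, 1.9, -0.0, -0.0, 0.031], [24.3, -35.1, 1.8, -0.0, -0.0, 0.031], [23.2, -35.8, 1.8, -0.0, -0.0, 0.031], [22.1, -36.5, 1.8, -0.0, -0.0, 0.031]]
[[20.9, -37.2, 1.8, -0.0, -0.0, 0.031], [19.8, -37.8, 1.8, -0.0, -0.0, 0.031], [18.6, -38.4, 1.8, -0.0, -0.0, 0.031], [17.4, -38.9, 1.8, -0.0, -0.0, 0.031], [16.2, -39.4, 1.8, -0.0, -0.0, 0.031]]
```

Call:
servo_tool:
  motion:
    - [[26.4, -33.5, 2, 0, 0, 0.031], [25.3, -34.3, 2, 0, 0, 0.031], [24.3, -35.1, 2, 0, 0, 0.031], [23.2, -35.8, 2, 0, 0, 0.031], [22.1, -36.5, 2, 0, 0, 0.031]]

```text
time: 6.35
ee_pos: [0.529, -0.1412, 0.1397]
tcp_rot: [-180.0, 0.0, -178.6]
wrist_force: [0.7, -0.2, 0.5]
opening: 0.06
```

Call:
servo_tool:
  motion:
    - [[21, -37.2, 2, 0, 0, 0.031], [19.8, -37.8, 2, 0, 0, 0.031], [18.6, -38.4, 2, 0, 0, 0.031], [17.4, -38.9, 2, 0, 0, 0.031], [16.2, -39.4, 2, 0, 0, 0.031]]

```text
time: 6.85
ee_pos: [0.429, -0.3297, 0.1298]
tcp_rot: [-180.0, 0.0, 172.5]
wrist_force: [0.3, -0.4, 0.2]
opening: 0.0598
```

Call:
servo_tool:
  motion:
    - [[0, 0, 0, 0, 0, 0]]

```text
time: 6.95
ee_pos: [0.4278, -0.3318, 0.1294]
tcp_rot: [-179.9, -0.0, 172.3]
wrist_force: [0.0, -0.2, -0.3]
opening: 0.0602
```

```bash
python3 -c "
from plan import *
st(); s=snap('scene','s3'); p=snap('top','t3')
a=cv2.imread('pics/s3.png'); cv2.imwrite('pics/s3f.png',cv2.resize(a[210:310,255:395],(0,0),fx=5.5,fy=5.5,interpolation=2))
cv2.imwrite('pics/s3b.png',cv2.resize(a[140:260,140:300],(0,0),fx=4.5,fy=4.5,interpolation=2))
plan(.429,-.3285,.049,172.7,3)
a=cv2.imread('pics/t3.png'); cv2.imwrite('pics/t3f.png',cv2.resize(a[155:235,195:315],(0,0),fx=6.5,fy=6.5,interpolation=2))
"
```

```text
6.95 [ 0.4278 -0.3318  0.1294] [-1.7995e+02 -3.0000e-02  1.7229e+02] [ 0.  -0.2 -0.3] 60.2 [-38.   3.  -5.  82.  -0. -30.]
[[0.2, 0.1, 26.8, 0.0, -0.0, -0.001], [0.2, 0.1, 26.8, 0.0, -0.0, -0.001], [0.2, 0.1, 26.8, 0.0, -0.0, -0.001]]
```

View pics/s3f.png

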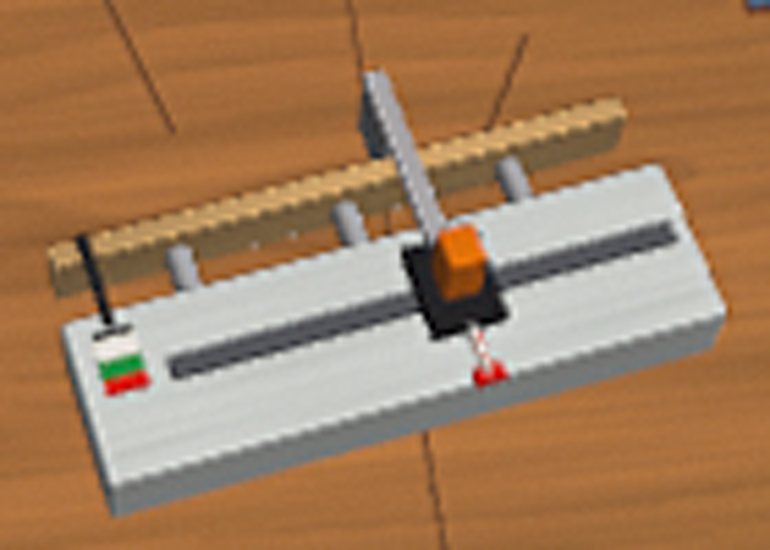

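View pics/s3b.png

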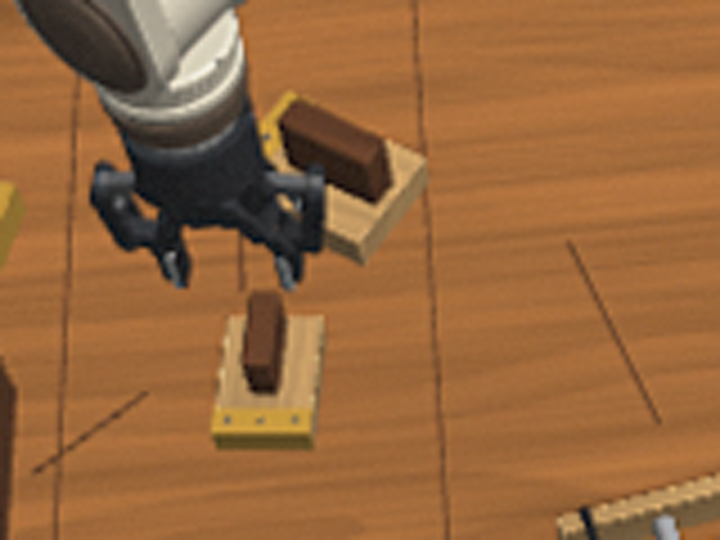

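View pics/t3f.png

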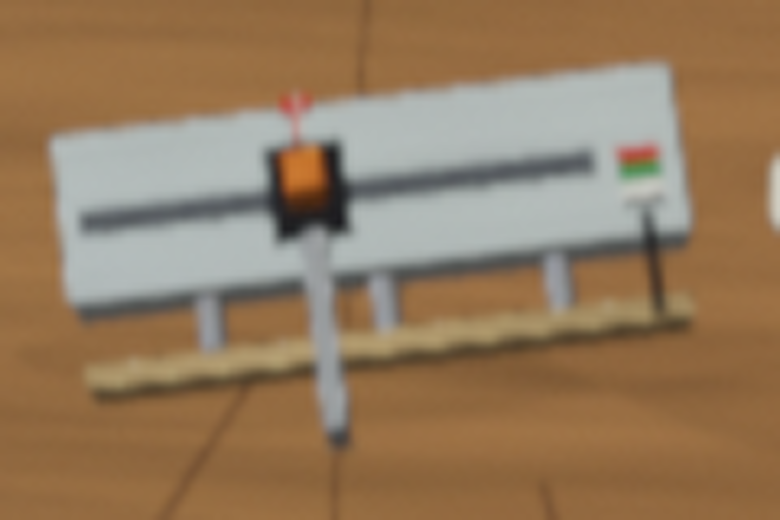

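Call:
servo_tool:
  motion:
    - [[0, 3, 25, 0, 0, 0], [0, 0, 30, 0, 0, 0], [0, 0, 24, 0, 0, 0], [0, 0, 0, 0, 0, 0]]

```text
time: 7.45
ee_pos: [0.4296, -0.323, 0.0474]
tcp_rot: [179.8, -0.3, 172.7]
wrist_force: [0.2, 0.2, 0.0]
opening: 0.0601
```

Call:
servo_tool:
  motion:
    - [[0, 0, 0, 0, 0, 0], [0, 0, 0, 0, 0, 0], [0, 0, 0, 0, 0, 0], [0, 0, 0, 0, 0, 0], [0, 0, 0, 0, 0, 0]]
  gripper: 0
  newtons: 60

```text
time: 7.95
ee_pos: [0.4315, -0.3258, 0.0525]
tcp_rot: [-179.9, 0.2, 172.6]
wrist_force: [0.0, 1.2, 6.3]
opening: 0.0189
```

```bash
python3 -c "
from plan import *
st(); s=snap('scene','s4'); p=snap('top','t4')
a=cv2.imread('pics/s4.png')
cv2.imwrite('pics/s4b.png',cv2.resize(a[140:260,140:300],(0,0),fx=4.5,fy=4.5,interpolation=2))
"
```

```text
7.95 [ 0.4315 -0.3258  0.0525] [-1.7993e+02  1.7000e-01  1.7263e+02] [0.  1.2 6.3] 18.9 [-37.   4. -12.  73.   0. -30.]
```

View pics/s4b.png

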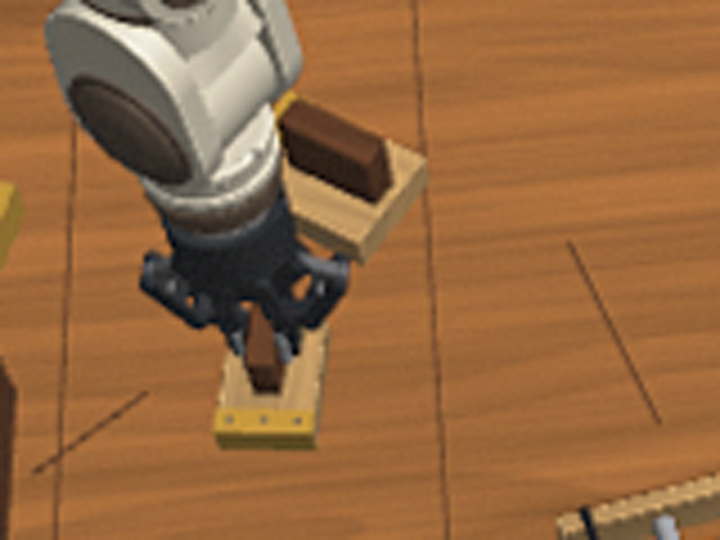

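```bash
python3 -c "
from plan import *
plan(.4305,-.0331,.070,190.13,10,start=(.4315,-.3258,.0700,172.63))"
```

```text
[[3.9, 29.0, 0.0, 0.0, 0.0, -0.031], [3.0, 29.1, 0.0, 0.0, 0.0, -0.031], [2.1, 29.2, 0.0, 0.0, 0.0, -0.031], [1.2, 29.2, 0.0, 0.0, 0.0, -0.031], [0.3, 29.3, 0.0, 0.0, 0.0, -0.031]]
[[-0.6, 29.3, 0.0, 0.0, 0.0, -0.031], [-1.5, 29.2, 0.0, 0.0, 0.0, -0.031], [-2.4, 29.2, 0.0, 0.0, 0.0, -0.031], [-3.3, 29.1, 0.0, 0.0, 0.0, -0.031], [-4.2, 29.0, 0.0, 0.0, 0.0, -0.031]]
```

Call:
servo_tool:
  motion:
    - [[0, 0, -9, 0, 0, 0], [0, 0, -8, 0, 0, 0]]

```text
time: 8.25
ee_pos: [0.4305, -0.3253, 0.0683]
tcp_rot: [180.0, -0.0, 172.6]
wrist_force: [1.4, -0.4, -2.5]
opening: 0.0191
```

Call:
servo_tool:
  motion:
    - [[4, 20, 0, 0, 0, -0.031], [3, 29, 0, 0, 0, -0.031], [2, 30, 0, 0, 0, -0.031], [1.2, 30, 0, 0, 0, -0.031], [0.3, 30, 0, 0, 0, -0.031]]

```text
time: 8.75
ee_pos: [0.4286, -0.1847, 0.0682]
tcp_rot: [-180.0, 0.0, -178.4]
wrist_force: [0.0, 0.2, -2.0]
opening: 0.0189
```

Call:
servo_tool:
  motion:
    - [[-0.6, 30, 0, 0, 0, -0.031], [-1.5, 30, 0, 0, 0, -0.031], [-2.4, 30, 0, 0, 0, -0.031], [-3.3, 30, 0, 0, 0, -0.031], [-4, 29, 0, 0, 0, -0.031]]

```text
time: 9.25
ee_pos: [0.4273, -0.035, 0.0683]
tcp_rot: [-180.0, 0.0, -169.6]
wrist_force: [0.5, 0.2, -1.5]
opening: 0.0187
```

Call:
servo_tool:
  motion:
    - [[0, 4, 0, 0, 0, 0], [0, 0, 0, 0, 0, 0]]

```text
time: 9.45
ee_pos: [0.4267, -0.0317, 0.068]
tcp_rot: [-180.0, 0.0, -169.5]
wrist_force: [-0.1, 0.5, -2.1]
opening: 0.0191
```

```bash
python3 -c "
from plan import *
st(); s=snap('scene','s5'); p=snap('top','t5')
a=cv2.imread('pics/s5.png')
cv2.imwrite('pics/s5b.png',cv2.resize(a[160:300,220:400],(0,0),fx=4.2,fy=4.2,interpolation=2))
a=cv2.imread('pics/t5.png')
cv2.imwrite('pics/t5b.png',cv2.resize(a[155:285,195:365],(0,0),fx=4.5,fy=4.5,interpolation=2))
"
```

```text
9.45 [ 0.4267 -0.0317  0.068 ] [-1.7998e+02  3.0000e-02 -1.6953e+02] [-0.1  0.5 -2.1] 19.1 [ -4. -12. -26.  76.  -0. -15.]
```

View pics/s5b.png

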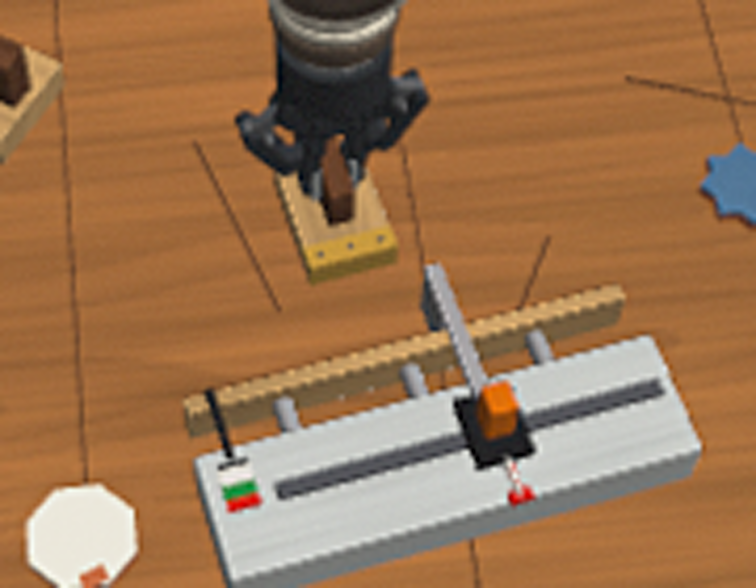

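View pics/t5b.png

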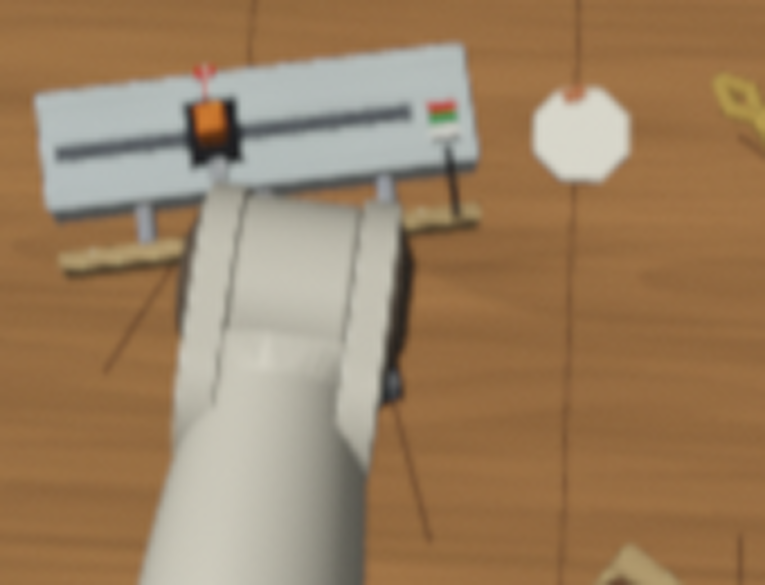

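```bash
python3 -c "
import cv2
a=cv2.imread('pics/s5.png'); cv2.imwrite('pics/s5c.png',cv2.resize(a[185:240,275:345],(0,0),fx=11,fy=11,interpolation=2))"
```

```text
(no output)
```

View pics/s5c.png

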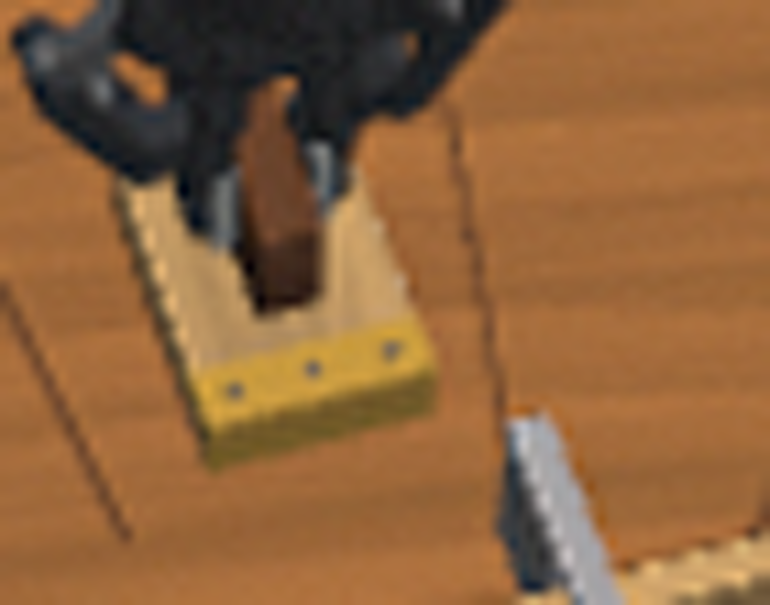

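```bash
cat > m3.py <<'E'
from h import *
import pickle
p,s=pickle.load(open('cams.pkl','rb'))
U=lambda X:((X[0]+.5)/11-.5+275,(X[1]+.5)/11-.5+185)
z=.0375
a=ray(s,*U((207,425)),z);b=ray(s,*U((435,368)),z);print(a,b,np.linalg.norm(a-b))
f=lambda a,b:np.degrees(np.arctan2(-(b-a)[0],(b-a)[1]))
print('nose yaw',f(a,b)); a1=ray(s,*U((236,391)),z);b1=ray(s,*U((391,350)),z); print('pins',f(a1,b1))
c=ray(s,*U((197,370)),z);d=ray(s,*U((415,322)),z); print('seam',f(c,d))
th=np.radians(10.13);F=np.array([np.cos(th),np.sin(th)]);G=np.array([-F[1],F[0]])
nm=(a+b)[:2]/2; o=np.array([.4267,-.0317])
print('nose mid s,t',nm@F,nm@G,'tcp s,t',o@F,o@G)
t1=ray(s,*U((515,425)),.056)[:2];t2=ray(s,*U((565,590)),.056)[:2]
print('tongue',t1@F,t1@G,t2@F,t2@G)
E
python3 m3.py
```

```text
[ 0.48275362 -0.05239364  0.0375    ] [0.47211294 0.01005863 0.0375    ] 0.06335227913484845
nose yaw 9.669263472971064
pins 10.60562683217035
seam 7.901770687517759
nose mid s,t 0.4662676942599066 -0.10480953948097878 tcp s,t 0.41447280363078337 -0.10625476483639754
tongue 0.49976060143059126 -0.06296190914736095 0.5500661971818219 -0.06652612774112594
```

Call:
servo_tool:
  motion:
    - [[0, 0, 7, 0, 0, 0.006], [0, 0, 6, 0, 0, 0], [0, 0, 0, 0, 0, 0]]

```text
time: 9.85
ee_pos: [0.4259, -0.0327, 0.0532]
tcp_rot: [180.0, -0.1, -170.0]
wrist_force: [-0.0, 0.5, -2.4]
opening: 0.0189
```

Call:
servo_tool:
  motion:
    - [[-12, 0, 0, 0, 0, 0], [-16, 0, 0, 0, 0, 0], [-16, 0, 0, 0, 0, 0], [-12, 0, 0, 0, 0, 0], [0, 0, 0, 0, 0, 0]]

```text
time: 10.35
ee_pos: [0.4833, -0.0223, 0.0544]
tcp_rot: [-180.0, 0.0, -169.9]
wrist_force: [-0.4, 0.2, -2.3]
opening: 0.0189
```

```bash
python3 -c "
from plan import *
st(); s=snap('scene','s6'); o=bot.get_obs()['ee_pos']
th=np.radians(10.13);F=np.array([np.cos(th),np.sin(th)]);G=np.array([-F[1],F[0]]); print(o[:2]@F,o[:2]@G)
a=cv2.imread('pics/s6.png')
cv2.imwrite('pics/s6b.png',cv2.resize(a[200:255,285:355],(0,0),fx=11,fy=11,interpolation=2))
"
```

```text
10.35 [ 0.4833 -0.0223  0.0544] [-1.8000e+02  2.0000e-02 -1.6995e+02] [-0.4  0.2 -2.3] 18.9 [ -3.  -3. -20.  73.   0. -13.]
0.4708074769922565 -0.10682902081888006
```

View pics/s6b.png

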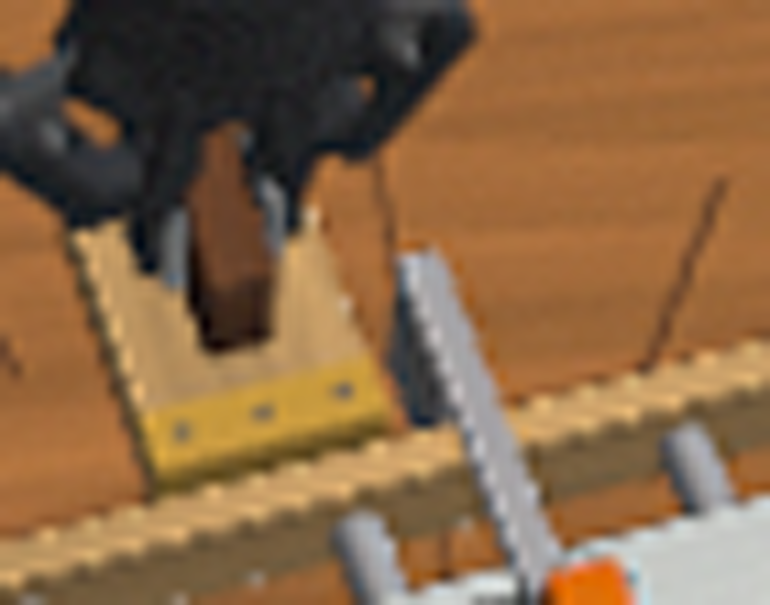

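Run:
```python
from h import *
import pickle
p,s=pickle.load(open('cams.pkl','rb'))
U=lambda X:((X[0]+.5)/11-.5+285,(X[1]+.5)/11-.5+200)
th=np.radians(10.13);F=np.array([np.cos(th),np.sin(th)]);G=np.array([-F[1],F[0]])
for n,q,z in (('noseL',(388,408),.0235),('noseR',(155,480),.0235),('tongue top end',(403,265),.056),('tongue top b',(450,400),.056),('tongue topc',(510,560),.056),('tongue bottom end', (393,390),.008)):
    w=ray(s,*U(q),z)[:2]; print(n,w@F,w@G)
print(bot.look_for(bot.camera('scene'),'stop_tongue')[:2])
```

```text
noseL 0.5235073111399291 -0.07385343446586932
noseR 0.5264983545785661 -0.13895314955194923
tongue top end 0.5010515716285449 -0.06394748370713553
tongue top b 0.5427609987727362 -0.06536396070251996
tongue topc 0.5907918911862586 -0.06595161467244663
tongue bottom end 0.5105863938843179 -0.06725893529173624
[{'rect': [319.4, 221.1, 30.7, 49.8], 'confidence': 0.68}]
```

Call:
servo_tool:
  motion:
    - [[0, 3, 1, 0, 0, 0], [0, 2, 1, 0, 0, 0], [-5, 0, 0, 0, 0, 0], [-5, 0, 0, 0, 0, 0], [0, 0, 0, 0, 0, 0]]

```text
time: 11.0
ee_pos: [0.4915, -0.0156, 0.0525]
tcp_rot: [-180.0, 0.0, -169.9]
wrist_force: [0.3, -0.3, -2.3]
opening: 0.0195
```

```bash
cat > chk.py <<'E'
from plan import *
import sys
n=sys.argv[1]
st(); s=snap('scene','s'+n); o=bot.get_obs(); 
th=np.radians(10.13);F=np.array([np.cos(th),np.sin(th)]);G=np.array([-F[1],F[0]]); e=o['ee_pos']; f=o['wrist_force'];print('s,t',e[:2]@F,e[:2]@G,'f',f[:2]@F,f[:2]@G)
a=cv2.imread('pics/s%s.png'%n)
A=cv2.resize(a[205:260,290:350],(0,0),fx=10,fy=10,interpolation=2)
B=cv2.resize(a[245:285,262:282],(0,0),fx=10,fy=10,interpolation=2)
C=np.zeros((550,800,3),np.uint8);C[:550,:600]=A;C[:400,600:]=B
cv2.imwrite('pics/s%sb.png'%n,C)
E
python3 chk.py 7
```

```text
11.0 [ 0.4915 -0.0156  0.0525] [-1.8000e+02  3.0000e-02 -1.6995e+02] [ 0.3 -0.3 -2.3] 19.5 [ -2.  -2. -19.  73.   0. -12.]
s,t 0.4808017426511151 -0.10184211894870154 f 0.590423148303394 -0.1606649843862905
```

View pics/s7b.png

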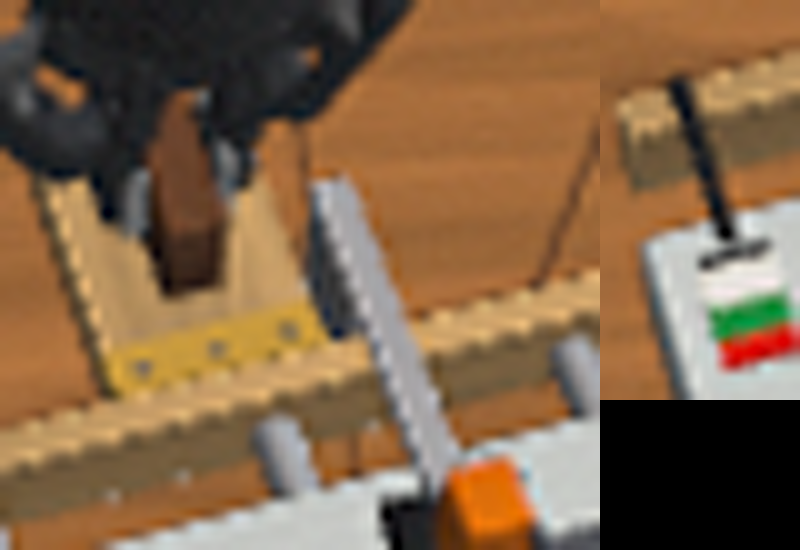

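Call:
servo_tool:
  motion:
    - [[-4, 0, 0, 0, 0, 0], [-4, 0, 0.5, 0, 0, 0], [-4, 0, 0, 0, 0, 0], [-3, 0, 0, 0, 0, 0], [0, 0, 0, 0, 0, 0]]

```text
time: 11.55
ee_pos: [0.5055, -0.0133, 0.0525]
tcp_rot: [-180.0, -0.0, -170.0]
wrist_force: [-4.8, -1.4, 6.2]
opening: 0.0193
```

```bash
python3 chk.py 8
```

```text
11.55 [ 0.5055 -0.0133  0.0525] [-1.7998e+02 -5.0000e-02 -1.6996e+02] [-4.8 -1.4  6.2] 19.3 [ -1.  -0. -17.  73.  -0. -12.]
s,t 0.4952835377858513 -0.10203303143653898 f -5.828677988354747 -0.2444085417150809
```

View pics/s8b.png

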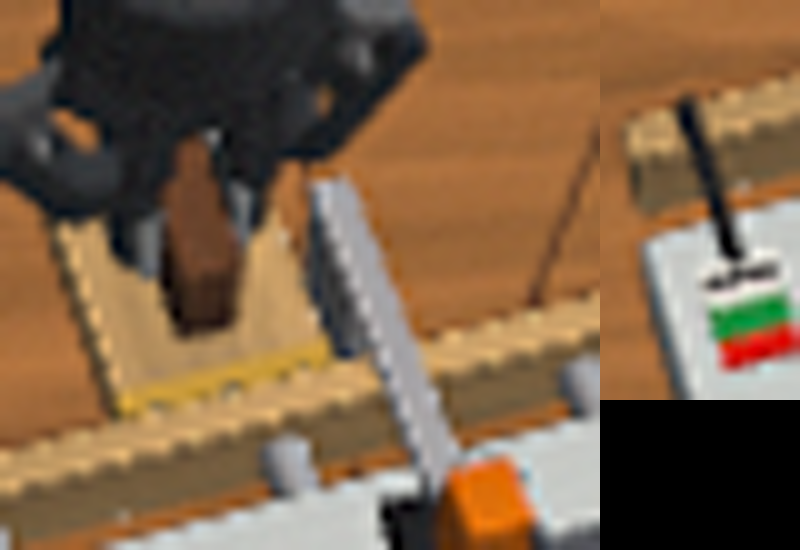

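Call:
servo_tool:
  motion:
    - [[-3, 0, -0.3, 0, 0, 0], [-3, 0, 0, 0, 0, 0], [-3, 0, 0, 0, 0, 0], [-1, 0, 0, 0, 0, 0], [0, 0, 0, 0, 0, 0]]

```text
time: 12.1
ee_pos: [0.5141, -0.0118, 0.0526]
tcp_rot: [-180.0, -0.2, -170.0]
wrist_force: [-12.3, -2.6, 10.5]
opening: 0.0192
```

```bash
python3 chk.py 9
```

```text
12.1 [ 0.5141 -0.0118  0.0526] [-179.97   -0.19 -169.97] [-12.3  -2.6  10.5] 19.2 [ -1.   1. -16.  73.  -0. -11.]
s,t 0.5039623959711765 -0.10207858894091867 f -12.567720527202004 -0.6302948650346409
```

View pics/s9b.png

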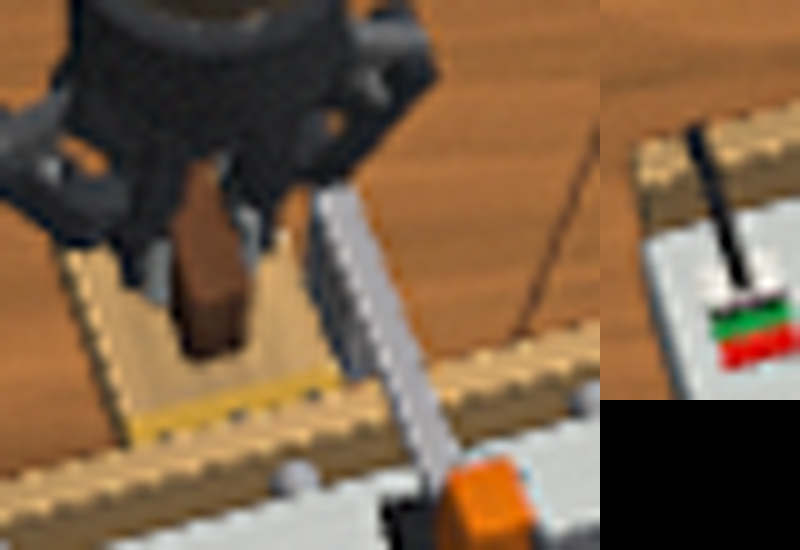

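Call:
servo_tool:
  motion:
    - [[-1.5, 0, -0.4, 0, 0, 0], [-1.5, 0, 0, 0, 0, 0], [0, 0, 0, 0, 0, 0], [0, 0, 0, 0, 0, 0], [0, 0, 0, 0, 0, 0]]

```text
time: 12.65
ee_pos: [0.5166, -0.0114, 0.0527]
tcp_rot: [-180.0, -0.2, -170.0]
wrist_force: [-13.3, -4.0, 7.5]
opening: 0.0194
```

```bash
python3 chk.py 10; python3 -c "
import cv2
a=cv2.imread('pics/s10.png')
cv2.imwrite('pics/s10g.png',cv2.resize(a[262:278,264:284],(0,0),fx=30,fy=30,interpolation=2))
cv2.imwrite('pics/s10s.png',cv2.resize(a[195:315,250:400],(0,0),fx=4.8,fy=4.8,interpolation=2))"
```

```text
12.65 [ 0.5166 -0.0114  0.0527] [-179.97   -0.24 -169.98] [-13.3  -4.    7.5] 19.4 [ -1.   2. -15.  73.  -0. -11.]
s,t 0.5065462437418186 -0.10208539141261935 f -13.283477921564764 -1.1948665765672009
```

View pics/s10g.png

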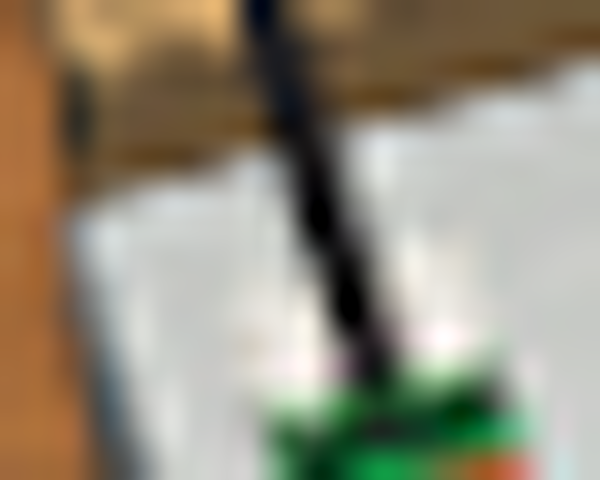

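View pics/s10s.png

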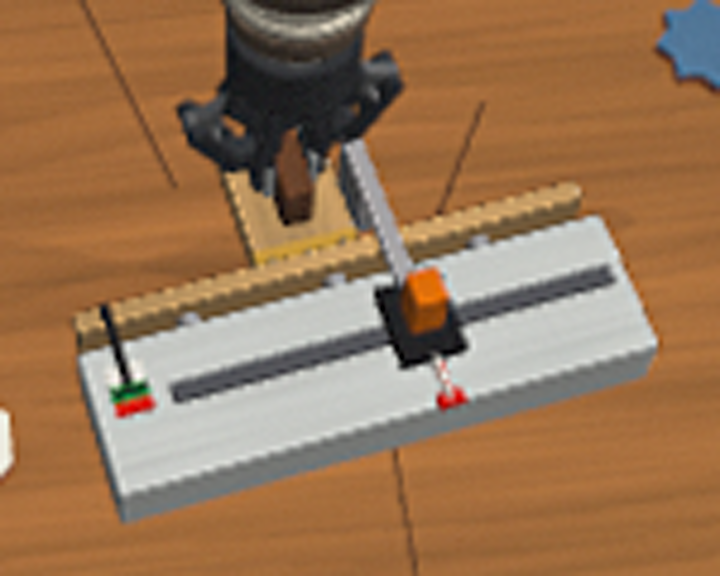

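Run:
```python
from h import *
import pickle
p,s=pickle.load(open('cams.pkl','rb'))
th=np.radians(10.13);F=np.array([np.cos(th),np.sin(th)]);G=np.array([-F[1],F[0]])
W=lambda x,y,z:[*(F*(.5425+x)+G*(-.0940+y)),z]  # approx fixture frame
im={n:cv2.imread(f'pics/s{n}.png') for n in (3,7,8,9,10)}
up=lambda a:cv2.resize(a,(0,0),fx=10,fy=10,interpolation=cv2.INTER_CUBIC)
a0=np.array(proj(s,W(0,-.15,.042)));a1=np.array(proj(s,W(.02,-.15,.042)));d=(a1-a0)/20;print('px/mm',d,a0)
T=up(im[3][248:263,264:282])
for n in (7,8,9,10):
    S=up(im[n][242:282,258:294]); r=cv2.matchTemplate(S,T,cv2.TM_CCOEFF_NORMED); _,v,_,l=cv2.minMaxLoc(r)
    sh=np.array([l[0]/10+258-264,l[1]/10+242-248]); print(n,v.__round__(2),sh,'mm',(sh@d)/(d@d))
```

```text
px/mm [0.09338348 0.30863603] [264.44572952 254.32804474]
7 1.0 [0. 0.] mm 0.0
8 0.94 [0.7 2.1] mm 6.86215550025632
9 0.74 [1.3 4.5] mm 14.524995022041653
10 0.65 [1.7 5.2] mm 16.962066778026298
```

Call:
servo_tool:
  motion:
    - [[0, 1, 0, 0, 0, 0], [0, 0, 0, 0, 0, 0], [0, 0, 0, 0, 0, 0], [0, 0, 0, 0, 0, 0], [0, 0, 0, 0, 0, 0]]

```text
time: 13.2
ee_pos: [0.5166, -0.0111, 0.0527]
tcp_rot: [-179.9, -0.2, -170.0]
wrist_force: [-10.9, -6.3, 7.4]
opening: 0.0191
```

```bash
python3 chk.py 11
python3 - <<'E'
import cv2
a=cv2.imread('pics/s11.png')
cv2.imwrite('pics/s11t.png',cv2.resize(a[220:282,300:352],(0,0),fx=9,fy=9,interpolation=2))
cv2.imwrite('pics/s11o.png',cv2.resize(a[140:340,80:480],(0,0),fx=2,fy=2,interpolation=2))
E
```

```text
13.2 [ 0.5166 -0.0111  0.0527] [-179.89   -0.23 -170.02] [-10.9  -6.3   7.4] 19.1 [ -1.   2. -15.  73.  -0. -11.]
s,t 0.5066241509969902 -0.10177896567928751 f -14.00782373721046 -5.0727100936340355
```

View pics/s11t.png

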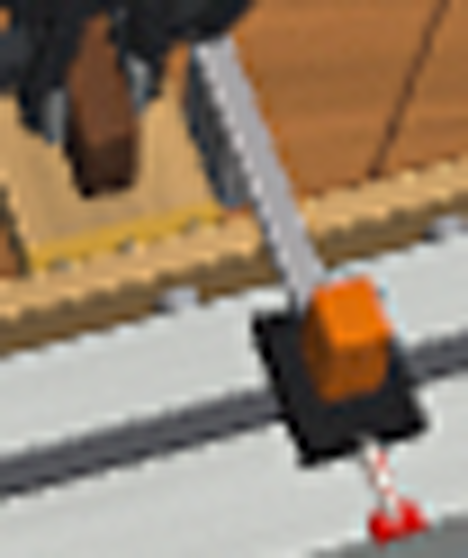

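View pics/s11o.png

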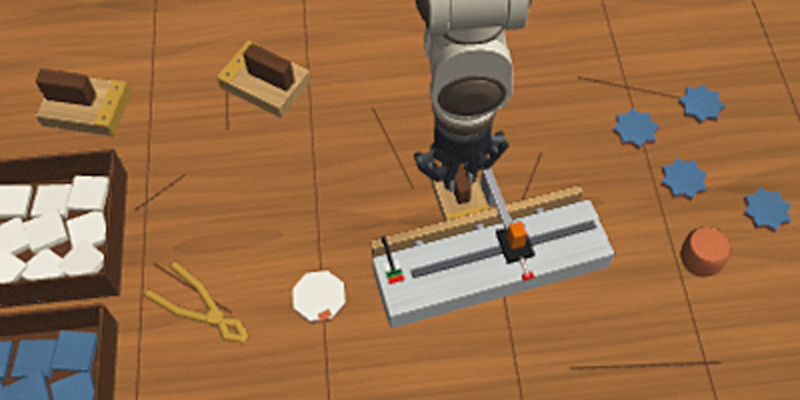

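Call:
servo_tool:
  motion:
    - [[0, -0.5, 0, 0, 0, 0], [0, 0, 0, 0, 0, 0], [0, 0, 0, 0, 0, 0], [0, 0, 0, 0, 0, 0], [0, 0, 0, 0, 0, 0]]

```text
time: 13.75
ee_pos: [0.5166, -0.0112, 0.0527]
tcp_rot: [-179.9, -0.2, -170.0]
wrist_force: [-11.9, -5.9, 7.5]
opening: 0.019
```

```bash
python3 chk.py 12; python3 -c "
from workcell import bot
print(bot.job_done())"
```

```text
13.75 [ 0.5166 -0.0112  0.0527] [-179.94   -0.23 -170.  ] [-11.9  -5.9   7.5] 19.0 [ -1.   2. -15.  73.  -0. -11.]
s,t 0.5065892146826821 -0.1018819479931431 f -13.11151216119512 -2.5356023230389653
the job is handed in; nothing more can be done
None
```

I handed the job in at 13.75 s with the arm still holding the block against the fence; no verdict was reported.

- **Stop:** I slid it about 72 mm by its knob. The white line lies on the red mark in the pictures taken during the move, after release and while pressing.
- **Block:** Of the three blocks I took the one that measured about 64 x 91 mm; the other two measured about 84 x 118 mm. It is flat on the table and square to the fence within about 0.5°.
- **Gap to the tongue:** The two measurements disagree slightly. Tool positions put the left side about 1.5 mm from the tongue, and the pictures put it at 2 to 4 mm. Both are inside the 6 mm limit.
- **Push:** Tracking the fence in the picture gave about 17 mm of travel, roughly 10 N. Tool travel since contact gives 17 to 18 mm, and the needle is in the green. The wrist reads about 13 N forward, which I take to be the spring plus table friction. It also reads a steady sideways force of about 2.5 N after my last nudge towards the tongue.
- **Other tiles and tools:** They look unmoved in the last overview picture, which I compared by eye only.

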